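Swing the bench magnifier over the dish of washers

TASK

The washers in the round dish are to be looked at. With a fingertip, gently push the straight arm of the bench magnifier sideways to swing it until the whole round dish lies inside the lens as seen from straight above, and leave it standing still there. Push only on the arm, never on the lens or its rim; grip nothing, and leave the dish, the square tray and the tools where they lie.

Things in the scene. Friction and masses are not known exactly. Their poses are not given: they have to be found in the camera images.
- pivot (a point): Centre of the swing axis of the magnifier, 108 mm above the bench at the middle height of the arm. The magnifier stands fixed to the bench: a round dark steel foot 130 mm across and 14 mm high, an upright steel post 22 mm across, and a black hub 34 mm across on top, whose top (120 mm above the bench) is the highest point of the whole magnifier. The axis is vertical. The point's -x axis is where the arm points at joint value 0.
- lens_center (a point): Centre of the round clear lens, 204 mm from the pivot and 108 mm above the bench. The glass is 111 mm across, in a black rim 126 mm across and 10 mm thick, whose nearest edge is 141 mm from the pivot. It swings with the arm; the point's -x axis points outward along the arm. Lens and rim must not be touched.
- push_point (a point): A point in the middle of the aluminium arm, 90 mm from the pivot; it swings with the arm. The arm is a straight level bar 12 mm wide and 16 mm high (100 to 116 mm above the bench); its free length reaches from 17 mm to 141 mm from the pivot. There is nothing above it, and everything below it (foot, dishes, tools) is at most 35 mm high.
- lens_arm (a joint): Swing angle of the arm, rad, growing counter-clockwise seen from above; 0 where the arm points along the -x axis of the pivot point, stops at -1.95 and 1.95. The hinge has steady friction (about 0.08 N m, so about 1 N at the push point) and stays where it is left, but after a quick push it coasts on a little.
- washer_dish: Round white ceramic dish with steel washers in it, loose on the bench: 72 mm across at the rim, 58 mm at the foot, 25 mm high. Origin: centre of its underside. It stands on one side of the arm, its centre within 10 mm of the circle that the lens centre runs on.
- screw_tray: Square white ceramic tray with screws in it, 72 x 72 x 25 mm, loose on the bench on the other side of the arm; leave it alone. Origin: centre of its underside.
- screwdriver: Stubby screwdriver with a thick red handle, 101 mm long, 32 mm thick, lying loose along its own x; origin under the front end of the handle. Leave it alone.
- ratchet: Black ratchet, 188 mm long, up to 36 mm wide and 30 mm high, lying loose along its own x; origin under the front end of the grip. Leave it alone.
- nail_set: Steel nail set, 105 mm long, 10 mm thick, lying loose along its own x; origin on the underside at the shoulder, 55 mm from the struck end. Leave it alone.
Not all that is in view belongs to the job. Leave any green or turquoise look-alike of the washer_dish alone.

How it is judged:
By the outcome, as a careful person would: the job done as asked, in the order asked, and still so for the second after the job is handed in, with the robot touching nothing.
It also fails if it takes over 42 s, if anything falls off the work surface, if the arm or the gripper's body presses on something with over 40 N, if the wrist force passes 120 N, or if a joint passes its speed limit or range.

ROBOT

A 6-joint arm with a two-finger parallel gripper is mounted at the origin on the work surface. World frame = base frame: x ahead of the robot, y to its left, z up, the work surface at z = 0. Lengths are in m, angles in degrees, forces in N, time in s.
With the tool pointing down it reaches from about 0.375 to 0.9 m from the base axis. Payload 3.1 kg.
Tool frame: the origin (TCP) lies on the centre line of the jaws, within the pads' length; the fingertips stand 25 mm ahead of it and the grasp point (between the pads) lies 6 mm ahead of it; y points along the fingers, x is the direction in which the jaws open and shut, and the axes are right-handed (so a half turn about y gives the same grasp; the last joint's range is limited). The gripper opens to 87 mm and grips with 3 to 60 N. Pads are 19 mm wide; open, the fingers measure 117 mm over their backs; the gripper's body (75 mm by 190 mm) begins 51 mm behind the grasp point.
Start: joints at [-83.394, 30.224, 82.088, -0, 67.689, -10.227], TCP at [0.181, -0.598, 0.248] pointing down, gripper open.
Joint ranges: [-176.69, 176.69], [-43.24, 126.21], [12.49, 139.97], [-82, 262], [0, 151.66], [-163.58, 163.58]. Speed limits (degrees/s): [159.86, 159.86, 180, 180, 180, 180].

INTERFACE

Orientations are given as a 3x3 rotation matrix whose columns are the frame's x, y, z axes.
In Python, from rig import * gives the robot as it stands.
- The arm moves only by the tool play_rows, never from a script. Its argument "commands" is a list of rows, each a list of 2 entries, a list of its own where there are three numbers: the shift along the world's x, y, z in m, then the turn, a rotation vector about the world's x, y, z in rad. A call has 1 to 10 rows; each row is the pose to reach, as a shift and turn from the pose commanded when the call began; what a row does not reach only later rows make up. A row lasts 1/8 s, in which the tool goes at most 62.5 mm and 10.7 degrees, less where a joint would pass 70% of its speed; a pose out of reach is approached as far as the arm can. A call with a gripper value outside its range is refused whole. "gripper" is the finger opening in m, from 0 to 0.087, set as the call begins (left out, the last holds). The fingers move at their own pace and stop on an object; the grip force is fixed at half the most. Time passes only in rows, so rows that repeat a pose let the fingers close. It gives the time, the measured TCP pose, the force and the opening at its end, in the units of the state.
- read_state(): the state, without advancing time (a new reading comes with each control period).
- capture(name): name is "side" or "top"; returns a dict with "frame" (420x560x3 uint8, red, green, blue), "depth" (420x560 float32, m along the optical axis (not along the pixel's ray), 0 where there is no reading), "mtx" (3x3 intrinsics, pixels), "dist_coeffs" ([k1, k2, p1, p2, k3] as OpenCV has them; the pictures are not rectified), "cam_to_world" (4x4, takes a point from camera to world coordinates). Camera axes: x right, y down, z forward; pixel columns grow to the right and rows downward; lengths in m; the calibration is good to about 2 mm. A picture is of the moment at which its call begins.
- hand_in(): hands the job in, once; it reports no verdict.
The state is a dict: "time_s": time; "joint_positions": joint angles; "qvel": joint speeds; "tau": joint torques, N m; "position": TCP position; "tcp_rot": TCP orientation; "force": force on the tool from outside, world axes, zero at the start; "moment": the same for the moment, N m; "opening": opening from 0.0 (shut) to 1.0 (fully open).
Only numpy, scipy, OpenCV 4.12 (cv2) and the standard library are available. Lean on these libraries where they do the work, as an engineer would, in place of code of your own. Each camera call takes 0.05 s, during which the arm holds its last target. There are 200 camera calls.

## Working session

There is one attempt and no reset: what is moved stays moved. The work goes in short steps, Python scripts to look and compute and a tool call to move; the robot and the scene stay as the last step left them, time stands still between calls to the robot, and variables do not carry over. Pictures are saved under pics/ and viewed, about 8 in all and at most 12, crops included, and the job is handed in when it is done.

Besides the shell and the picture viewer there is one more tool, called after "Request:" as name([rows], argument=value, ...), one row to a line, values as JSON. play_rows: Moves the arm, as the interface text tells. Its arguments: {"type":"object","properties":{"commands":{"type":"array"},"gripper":{"type":"number"}},"required":["commands"]}

```bash
mkdir -p pics; cat > h.py <<'E'
from rig import *
import numpy as np, cv2
def shot(n,f=None):
    c=capture(n)
    if f: cv2.imwrite('pics/'+f,c['frame'][:,:,::-1])
    return c
def ray(c,uv,z):
    uv=np.array(uv,float).reshape(-1,1,2)
    p=cv2.undistortPoints(uv,np.array(c['mtx']),np.array(c['dist_coeffs'])).reshape(-1,2)
    T=np.array(c['cam_to_world']); d=np.c_[p,np.ones(len(p))]@T[:3,:3].T; o=T[:3,3]
    return o+d*((z-o[2])/d[:,2])[:,None]
E
python3 - <<'E'
from h import *
for n in('top','side'):
    c=shot(n,n+'1.png'); print(n,np.round(c['cam_to_world'],3).tolist(),np.round(c['mtx'],1).tolist(),c['dist_coeffs'])
s=read_state();print(s['time_s'],s['position'],s['tcp_rot'],s['opening'])
E
```

```text
top [[-0.018, -0.981, 0.191, 0.406], [-1.0, 0.021, 0.014, -0.072], [-0.018, -0.191, -0.982, 0.931], [0.0, 0.0, 0.0, 1.0]] [[437.7, 0.0, 278.8], [0.0, 437.7, 207.8], [0.0, 0.0, 1.0]] [-0.03468806  0.          0.          0.          0.        ]
side [[-0.679, -0.384, 0.626, 0.148], [-0.734, 0.333, -0.591, 0.39], [0.019, -0.861, -0.509, 0.452], [0.0, 0.0, 0.0, 1.0]] [[380.0, 0.0, 279.6], [0.0, 380.0, 209.0], [0.0, 0.0, 1.0]] [-0.04224635  0.          0.          0.          0.        ]
0.1 [ 0.1809461  -0.59756937  0.24665652] [[ 2.89592834e-01 -2.54389953e-04  9.57149897e-01]
 [-9.57147874e-01  1.99616064e-03  2.89592753e-01]
 [-1.98429444e-03 -9.99997975e-01  3.34585017e-04]] 0.9972400615689241
```

View pics/top1.png

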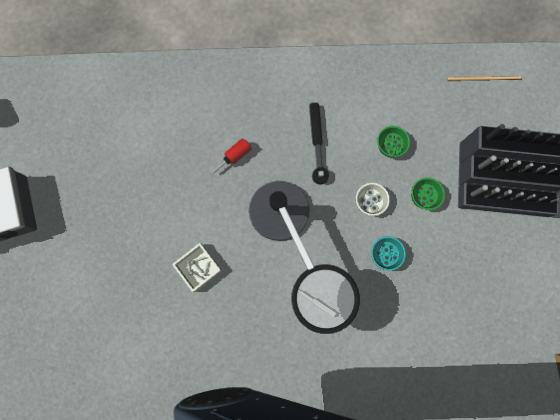

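View pics/side1.png

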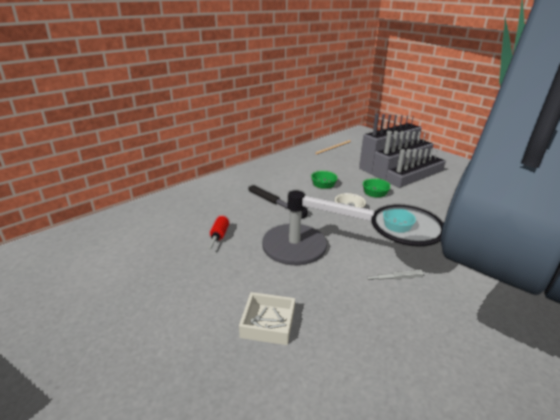

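The top view shows the hub at (278,201), lens at (325,298), the white round dish at (373,199), the square tray at (198,267), green and turquoise look-alikes, and the nail set under the lens. The side view agrees with this.

```bash
cat >> h.py <<'E'
def ell(mask,z,c,near):
    cs,_=cv2.findContours(mask.astype(np.uint8),cv2.RETR_EXTERNAL,cv2.CHAIN_APPROX_NONE)
    k=[x for x in cs if len(x)>25 and cv2.pointPolygonTest(cv2.convexHull(x),near,False)>=0]
    k=max(k,key=len); P=ray(c,cv2.convexHull(k).astype(float),z)[:,:2].astype(np.float32)
    (x,y),r=cv2.minEnclosingCircle(P); e=cv2.fitEllipse(P)
    return np.round([x,y,r],4),np.round(e[0],4),np.round(e[1],4)
def scene(c):
    f=c['frame'].astype(int); mx=f.max(2); mn=f.min(2)
    white=(mn>140)&(mx-mn<60)
    m=white.copy(); m[:, :345]=0; 
    return f,mx,mn,white
E
python3 - <<'E'
from h import *
c=shot('top'); f,mx,mn,white=scene(c)
for p in [(278,201),(265,225),(255,200),(283,205),(300,240),(325,266),(325,330),(325,285),(359,199),(373,186),(340,199),(370,300),(198,267)]: print(p,f[p[1],p[0]], round(float(c['depth'][p[1],p[0]]),3))
w=white.copy(); w[:,:350]=0; w[:,405:]=0; w[:175]=0; w[225:]=0
print('dish',ell(w,.025,c,(373,199)))
b=(mx<45)
b1=b.copy(); b1[:,:285]=0; b1[:255]=0; b1[340:]=0; b1[:,370:]=0
print('lens',ell(b1,.113,c,(325,298)))
b2=b.copy(); b2[:180]=0;b2[220:]=0;b2[:,:262]=0;b2[:,296:]=0
print('hub',ell(b2,.120,c,(278,201)))
cs=(mx<75); cs[:175]=0; cs[245:]=0; cs[:,:245]=0; cs[:,312:]=0
print('foot',ell(cs,.014,c,(265,220)))
v=np.hstack([np.kron(m[160:350,240:420],np.ones((3,3)))*255 for m in (b,)])
crop=cv2.resize(c['frame'][160:350,230:420,::-1],None,fx=3,fy=3,interpolation=0)
cv2.imwrite('pics/crop.png',crop)
E
```

```text
(278, 201) [35 36 37] 0.827
(265, 225) [79 81 84] 0.928
(255, 200) [78 81 84] 0.939
(283, 205) [34 36 37] 0.827
(300, 240) [181 186 187] 0.818
(325, 266) [36 38 39] 0.813
(325, 330) [37 38 38] 0.788
(325, 285) [181 188 187] 0.808
(359, 199) [93 98 93] 0.942
(373, 186) [144 148 133] 0.937
(340, 199) [146 153 150] 0.95
(370, 300) [77 81 80] 0.907
(198, 267) [123 131 124] 0.92Traceback (most recent call last):
  File "<stdin>", line 5, in <module>
  File "h.py", line 16, in ell
    (x,y),r=cv2.minEnclosingCircle(P); e=cv2.fitEllipse(P)
                                         ~~~~~~~~~~~~~~^^^
cv2.error: OpenCV(4.12.0) /io/opencv/modules/imgproc/src/shapedescr.cpp:361: error: (-201:Incorrect size of input array) There should be at least 5 points to fit the ellipse in function 'fitEllipseNoDirect'
```

```bash
python3 - <<'E'
from h import *
c=shot('top'); f,mx,mn,white=scene(c)
def box(m,x0,x1,y0,y1):
    o=np.zeros_like(m); o[y0:y1,x0:x1]=m[y0:y1,x0:x1]; return o
def tr(n,*a):
    try: print(n,*ell(*a))
    except Exception as e: print(n,'fail',str(e)[-60:])
for t in (170,185,200): tr('dish',box(mn>t,350,400,175,225),.025,c,(373,199))
b=mx<50
tr('lens',box(b,285,366,255,340),.113,c,(325,298))
tr('hub',box(b,262,296,180,220),.120,c,(278,201))
tr('foot',box(mx<95,245,300,175,245),.014,c,(265,220))
# height-map check of dish
v,u=np.mgrid[175:225,350:400]; 
p=cv2.undistortPoints(np.c_[u.ravel(),v.ravel()].astype(float)[:,None],c['mtx'],c['dist_coeffs']).reshape(-1,2)
d=c['depth'][175:225,350:400].ravel(); T=np.array(c['cam_to_world'])
W=(np.c_[p,np.ones(len(p))]*d[:,None])@T[:3,:3].T+T[:3,3]
k=(W[:,2]>.018)&(d>0); print('dish depth',k.sum(),cv2.minEnclosingCircle(W[k,:2].astype(np.float32)),W[k,2].max())
crop=cv2.resize(c['frame'][160:350,230:420,::-1],None,fx=3,fy=3,interpolation=0)
cv2.imwrite('pics/crop.png',crop)
E
```

```text
dish [ 0.5973 -0.2574  0.0363] [ 0.598  -0.2566] [0.07   0.0713]
dish [ 0.5981 -0.2567  0.0353] [ 0.5981 -0.2566] [0.0695 0.0701]
dish fail max() iterable argument is empty
lens [ 0.3947 -0.1432  0.0619] [ 0.3946 -0.1432] [0.1218 0.1231]
hub [ 0.576  -0.0648  0.0227] [ 0.5746 -0.0632] [0.0361 0.0455]
foot [ 0.5783 -0.0613  0.0662] [ 0.5787 -0.0621] [0.1287 0.1331]
dish depth 261 ((0.5982168912887573, -0.25672447681427), 0.03568659722805023) 0.02922677948444019
```

View pics/crop.png

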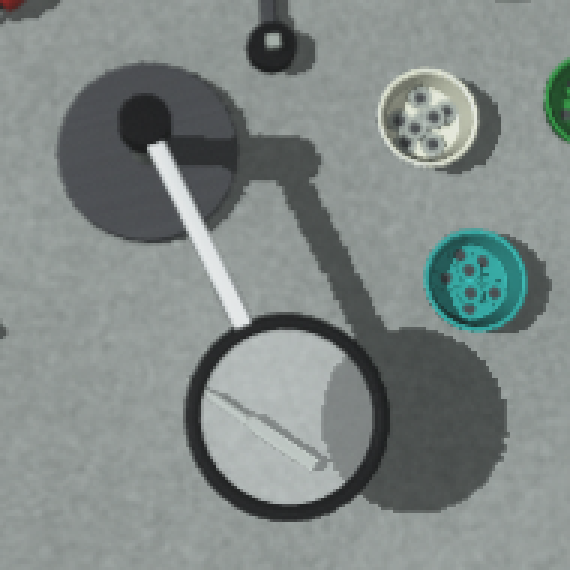

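Measurements (m): pivot (0.579, −0.062), arm bearing −156.2°, dish at (0.598, −0.257), which is bearing −84.4°. So the arm has to swing about +72°. I'll shut the fingers and go to the trailing side of the arm at a safe height.

Request:
play_rows([
  [[0.01, 0.018, 0], [0, 0, 0]],
  [[0.03, 0.055, 0], [0, 0, 0.02]],
  [[0.05, 0.095, 0], [0, 0, 0.04]],
  [[0.075, 0.14, 0], [0, 0, 0.06]],
  [[0.1, 0.187, 0], [0, 0, 0.08]],
  [[0.125, 0.235, 0], [0, 0, 0.1]],
  [[0.15, 0.28, 0], [0, 0, 0.11]],
  [[0.175, 0.327, 0], [0, 0, 0.12]],
  [[0.195, 0.365, 0], [0, 0, 0.125]],
  [[0.21, 0.394, 0], [0, 0, 0.125]],
], gripper=0)

```text
time_s: 1.45
position: [0.3909, -0.2009, 0.2476]
tcp_rot: [[0.408, -0.0, 0.913], [-0.913, 0.001, 0.408], [-0.001, -1.0, 0.0]]
force: [0.5, -0.5, 0.4]
opening: 0.018
```

Request:
play_rows([
  [[0.015, 0.028, 0], [0, 0, 0]],
  [[0.035, 0.065, 0], [0, 0, 0]],
  [[0.055, 0.103, 0], [0, 0, 0]],
  [[0.07, 0.131, 0], [0, 0, 0]],
  [[0.079, 0.148, 0], [0, 0, 0]],
  [[0.084, 0.156, 0], [0, 0, 0]],
  [[0.084, 0.156, 0], [0, 0, 0]],
])

```text
time_s: 2.33
position: [0.4746, -0.0475, 0.2476]
tcp_rot: [[0.408, -0.0, 0.913], [-0.913, -0.0, 0.408], [-0.0, -1.0, -0.0]]
force: [-0.1, -0.2, -0.1]
opening: 0.004
```

Request:
play_rows([
  [[0, 0, -0.015], [0, 0, 0]],
  [[0, 0, -0.04], [0, 0, 0]],
  [[0, 0, -0.07], [0, 0, 0]],
  [[0, 0, -0.1], [0, 0, 0]],
  [[0, 0, -0.122], [0, 0, 0]],
  [[0, 0, -0.133], [0, 0, 0]],
  [[0, 0, -0.138], [0, 0, 0]],
  [[0, 0, -0.138], [0, 0, 0]],
])

```text
time_s: 3.32
position: [0.4752, -0.0485, 0.1098]
tcp_rot: [[0.406, 0.0, 0.914], [-0.914, -0.0, 0.406], [0.0, -1.0, 0.0]]
force: [-0.0, -1.1, 0.4]
opening: 0.005
```

```bash
python3 - <<'E'
from h import *
a=shot('side'); b=shot('top')
cv2.imwrite('pics/two.png',np.hstack([cv2.resize(a['frame'][120:330,150:500],None,fx=1.14,fy=1.14),cv2.resize(b['frame'][120:360,200:430],None,fx=1,fy=1)[:239]])[:,:,::-1])
E
```

```text
(no output)
```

View pics/two.png

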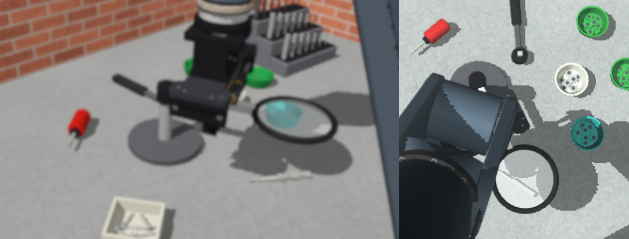

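The shut fingers are down beside the arm on its trailing side, clear of the rim and the hub. Next I work out the arc numbers.

```bash
cat > arc.py <<'E'
import numpy as np
piv=np.array([.579,-.062])
def P(t,d):
    t=np.radians(t); return piv+.09*np.array([np.cos(t),np.sin(t)])+d*np.array([np.sin(t),-np.cos(t)])
def rows(wp,start,t0):
    for t,d in wp: 
        s=np.round(P(t,d)-start,4); print([[float(s[0]),float(s[1]),0],[0,0,round(float(np.radians(t-t0)),3)]],end=', ')
    print(); return P(*wp[-1]),wp[-1][0]
E
python3 - <<'E'
from arc import *
s,t=P(-156.2,.055),-156.2
for wp in ([(-156.2,d) for d in (.052,.047,.042,.037,.032,.028,.025,.0235,.022,.021)],
  [(-156.2+a,.021) for a in (.6,1.8,3.6,5.7,8,10.4,12.8,15.2,17.6,20)],
  [(-136.2+a,.021) for a in np.arange(1,11)*2.4],
  [(-112.2+a,.021) for a in (2.4,4.8,7.2,9.6,12,14.2,16.2,17.8,19,19.8)]): s,t=rows(wp,s,t)
E
```

```text
[[0.0012, -0.0027, 0], [0, 0, 0.0]], [[0.0032, -0.0073, 0], [0, 0, 0.0]], [[0.0052, -0.0119, 0], [0, 0, 0.0]], [[0.0073, -0.0165, 0], [0, 0, 0.0]], [[0.0093, -0.021, 0], [0, 0, 0.0]], [[0.0109, -0.0247, 0], [0, 0, 0.0]], [[0.0121, -0.0274, 0], [0, 0, 0.0]], [[0.0127, -0.0288, 0], [0, 0, 0.0]], [[0.0133, -0.0302, 0], [0, 0, 0.0]], [[0.0137, -0.0311, 0], [0, 0, 0.0]], 
[[0.0002, -0.001, 0], [0, 0, 0.01]], [[0.0006, -0.0028, 0], [0, 0, 0.031]], [[0.0013, -0.0057, 0], [0, 0, 0.063]], [[0.0021, -0.0089, 0], [0, 0, 0.099]], [[0.0033, -0.0125, 0], [0, 0, 0.14]], [[0.0046, -0.0161, 0], [0, 0, 0.182]], [[0.006, -0.0197, 0], [0, 0, 0.223]], [[0.0077, -0.0232, 0], [0, 0, 0.265]], [[0.0094, -0.0267, 0], [0, 0, 0.307]], [[0.0113, -0.03, 0], [0, 0, 0.349]], 
[[0.002, -0.0033, 0], [0, 0, 0.042]], [[0.0042, -0.0065, 0], [0, 0, 0.084]], [[0.0065, -0.0096, 0], [0, 0, 0.126]], [[0.009, -0.0126, 0], [0, 0, 0.168]], [[0.0115, -0.0155, 0], [0, 0, 0.209]], [[0.0142, -0.0183, 0], [0, 0, 0.251]], [[0.017, -0.021, 0], [0, 0, 0.293]], [[0.0199, -0.0235, 0], [0, 0, 0.335]], [[0.0229, -0.026, 0], [0, 0, 0.377]], [[0.026, -0.0283, 0], [0, 0, 0.419]], 
[[0.0032, -0.0022, 0], [0, 0, 0.042]], [[0.0065, -0.0042, 0], [0, 0, 0.084]], [[0.0099, -0.0061, 0], [0, 0, 0.126]], [[0.0133, -0.0079, 0], [0, 0, 0.168]], [[0.0168, -0.0095, 0], [0, 0, 0.209]], [[0.0201, -0.0108, 0], [0, 0, 0.248]], [[0.0232, -0.0119, 0], [0, 0, 0.283]], [[0.0256, -0.0127, 0], [0, 0, 0.311]], [[0.0275, -0.0133, 0], [0, 0, 0.332]], [[0.0287, -0.0136, 0], [0, 0, 0.346]],
```

Request:
play_rows([
  [[0.001, -0.003, 0], [0, 0, 0]],
  [[0.003, -0.007, 0], [0, 0, 0]],
  [[0.005, -0.012, 0], [0, 0, 0]],
  [[0.007, -0.0165, 0], [0, 0, 0]],
  [[0.0095, -0.021, 0], [0, 0, 0]],
  [[0.011, -0.0245, 0], [0, 0, 0]],
  [[0.012, -0.0275, 0], [0, 0, 0]],
  [[0.0125, -0.029, 0], [0, 0, 0]],
  [[0.0135, -0.03, 0], [0, 0, 0]],
  [[0.0135, -0.031, 0], [0, 0, 0]],
])

```text
time_s: 4.68
position: [0.4885, -0.0792, 0.1095]
tcp_rot: [[0.407, -0.0, 0.914], [-0.914, 0.0, 0.407], [-0.0, -1.0, -0.0]]
force: [1.0, 0.2, -0.3]
opening: 0.006
```

Request:
play_rows([
  [[0, -0.001, 0], [0, 0, 0.01]],
  [[0.0005, -0.003, 0], [0, 0, 0.03]],
  [[0.0015, -0.0055, 0], [0, 0, 0.063]],
  [[0.002, -0.009, 0], [0, 0, 0.1]],
  [[0.0035, -0.0125, 0], [0, 0, 0.14]],
  [[0.0045, -0.016, 0], [0, 0, 0.18]],
  [[0.006, -0.0195, 0], [0, 0, 0.223]],
  [[0.0075, -0.023, 0], [0, 0, 0.265]],
  [[0.0095, -0.0265, 0], [0, 0, 0.307]],
  [[0.0115, -0.03, 0], [0, 0, 0.35]],
])

```text
time_s: 5.92
position: [0.4999, -0.1092, 0.1095]
tcp_rot: [[0.697, -0.0, 0.717], [-0.717, 0.0, 0.697], [-0.001, -1.0, -0.0]]
force: [0.3, 0.8, 0.1]
opening: 0.006
```

Request:
play_rows([
  [[0.002, -0.0035, 0], [0, 0, 0.042]],
  [[0.004, -0.0065, 0], [0, 0, 0.084]],
  [[0.0065, -0.0095, 0], [0, 0, 0.126]],
  [[0.009, -0.0125, 0], [0, 0, 0.168]],
  [[0.0115, -0.0155, 0], [0, 0, 0.21]],
  [[0.014, -0.0185, 0], [0, 0, 0.25]],
  [[0.017, -0.021, 0], [0, 0, 0.293]],
  [[0.02, -0.0235, 0], [0, 0, 0.335]],
  [[0.023, -0.026, 0], [0, 0, 0.377]],
  [[0.026, -0.0285, 0], [0, 0, 0.42]],
])

```text
time_s: 7.18
position: [0.5257, -0.1377, 0.1094]
tcp_rot: [[0.929, -0.001, 0.37], [-0.37, 0.0, 0.929], [-0.001, -1.0, 0.0]]
force: [-0.7, 0.7, 1.0]
opening: 0.004
```

```bash
python3 - <<'E'
from h import *
a=shot('side'); b=shot('top')
cv2.imwrite('pics/two2.png',np.hstack([cv2.resize(a['frame'][120:330,150:500],None,fx=1.14,fy=1.14),cv2.resize(b['frame'][120:360,200:430],None,fx=1,fy=1)[:239]])[:,:,::-1])
E
```

```text
(no output)
```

View pics/two2.png

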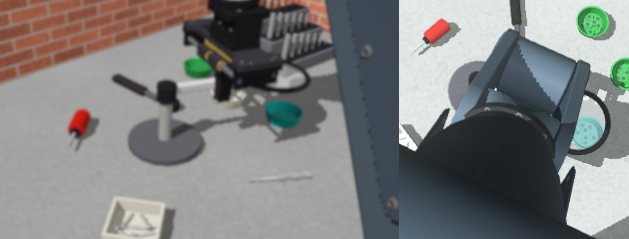

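The arm is following the fingertip, and the lens is now over the turquoise dish. I'll go on to just short of the target.

Request:
play_rows([
  [[0.003, -0.002, 0], [0, 0, 0.042]],
  [[0.0065, -0.004, 0], [0, 0, 0.084]],
  [[0.01, -0.006, 0], [0, 0, 0.126]],
  [[0.0135, -0.008, 0], [0, 0, 0.168]],
  [[0.017, -0.0095, 0], [0, 0, 0.21]],
  [[0.02, -0.011, 0], [0, 0, 0.25]],
  [[0.023, -0.012, 0], [0, 0, 0.283]],
  [[0.0255, -0.0125, 0], [0, 0, 0.31]],
  [[0.0275, -0.0135, 0], [0, 0, 0.332]],
  [[0.0285, -0.0135, 0], [0, 0, 0.346]],
])

```text
time_s: 8.52
position: [0.5546, -0.1513, 0.1095]
tcp_rot: [[0.999, -0.0, 0.035], [-0.035, -0.0, 0.999], [-0.0, -1.0, -0.0]]
force: [-0.8, -0.0, 0.3]
opening: 0.008
```

```bash
python3 - <<'E'
from h import *
a=shot('side','side5.png'); b=shot('top')
cv2.imwrite('pics/two3.png',np.hstack([cv2.resize(a['frame'][140:250,260:430],None,fx=2.3,fy=2.3)[:250],cv2.resize(b['frame'][120:245,280:450],None,fx=2,fy=2)])[:,:,::-1])
E
```

```text
(no output)
```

View pics/two3.png

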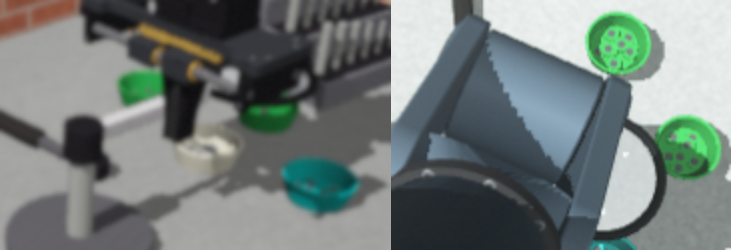

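Only part of the lens shows on the right edge of the top view, and the dish is still beneath the gripper side. I'll push a bit further, slowly, then back off and measure.

```bash
python3 - <<'E'
from arc import *
s,t=P(-92.4,.021),-92.4
s,t=rows([(-92.4+a,.021) for a in (.6,1.5,2.5,3.5,4.5,5.4,6,6.4)],s,t)
E
```

```text
[[0.0009, -0.0003, 0], [0, 0, 0.01]], [[0.0023, -0.0006, 0], [0, 0, 0.026]], [[0.0039, -0.001, 0], [0, 0, 0.044]], [[0.0055, -0.0013, 0], [0, 0, 0.061]], [[0.0071, -0.0017, 0], [0, 0, 0.079]], [[0.0085, -0.0019, 0], [0, 0, 0.094]], [[0.0094, -0.0021, 0], [0, 0, 0.105]], [[0.0101, -0.0022, 0], [0, 0, 0.112]],
```

Request:
play_rows([
  [[0.001, 0, 0], [0, 0, 0.01]],
  [[0.0025, -0.0005, 0], [0, 0, 0.026]],
  [[0.004, -0.001, 0], [0, 0, 0.044]],
  [[0.0055, -0.0015, 0], [0, 0, 0.061]],
  [[0.007, -0.0015, 0], [0, 0, 0.079]],
  [[0.0085, -0.002, 0], [0, 0, 0.094]],
  [[0.0095, -0.002, 0], [0, 0, 0.105]],
  [[0.01, -0.002, 0], [0, 0, 0.112]],
  [[0.01, -0.002, 0], [0, 0, 0.112]],
])

```text
time_s: 9.75
position: [0.5647, -0.1533, 0.1096]
tcp_rot: [[0.997, 0.0, -0.076], [0.076, -0.0, 0.997], [0.0, -1.0, -0.0]]
force: [-0.2, -0.1, -0.1]
opening: 0.005
```

Request:
play_rows([
  [[-0.003, 0, 0], [0, 0, 0]],
  [[-0.01, 0, 0], [0, 0, 0]],
  [[-0.02, 0, 0], [0, 0, 0]],
  [[-0.03, 0, 0], [0, 0, 0]],
  [[-0.034, 0, 0.01], [0, 0, 0]],
  [[-0.035, 0, 0.035], [0, 0, 0]],
  [[-0.035, 0, 0.07], [0, 0, 0]],
  [[-0.035, 0, 0.105], [0, 0, 0]],
  [[-0.035, 0, 0.13], [0, 0, 0]],
  [[-0.035, 0, 0.14], [0, 0, 0]],
])

```text
time_s: 11.0
position: [0.5302, -0.1535, 0.2518]
tcp_rot: [[0.997, 0.004, -0.076], [0.076, -0.002, 0.997], [0.004, -1.0, -0.002]]
force: [-0.1, 0.3, 0.1]
opening: 0.008
```

Request:
play_rows([
  [[-0.005, 0.02, 0], [0, 0, 0]],
  [[-0.01, 0.055, 0], [0, 0, 0]],
  [[-0.02, 0.1, 0], [0, 0, 0]],
  [[-0.03, 0.15, 0], [0, 0, 0]],
  [[-0.04, 0.2, 0], [0, 0, 0]],
  [[-0.05, 0.25, 0], [0, 0, 0]],
  [[-0.06, 0.3, 0], [0, 0, 0]],
  [[-0.07, 0.34, 0], [0, 0, 0]],
  [[-0.075, 0.36, 0], [0, 0, 0]],
  [[-0.075, 0.365, 0], [0, 0, 0]],
])

```text
time_s: 12.25
position: [0.452, 0.2133, 0.2482]
tcp_rot: [[0.997, -0.004, -0.079], [0.079, -0.001, 0.997], [-0.004, -1.0, -0.0]]
force: [0.4, 0.4, 0.2]
opening: 0.007
```

```bash
python3 - <<'E'
from h import *
c=shot('top'); f,mx,mn,_=scene(c)
b=mx<60; o=np.zeros_like(b); o[150:260,325:425]=b[150:260,325:425]
try: print(ell(o,.113,c,(385,205)))
except Exception as e: print(e)
cv2.imwrite('pics/end.png',cv2.resize(c['frame'][120:320,180:440,::-1],None,fx=3,fy=3,interpolation=0))
E
```

```text
(array([ 0.5824, -0.2645,  0.0643]), array([ 0.5831, -0.263 ]), array([0.122, 0.126]))
```

View pics/end.png

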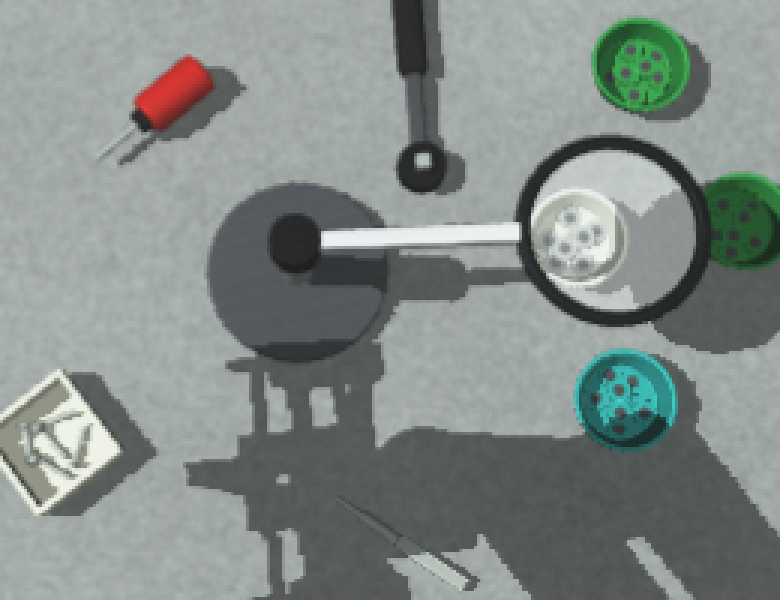

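The lens centre is at (0.583, −0.263) and the dish at (0.598, −0.257). That is 16 mm off against a limit of about 19.5 mm, so the dish is only just inside. The arm is at −88.9°, so I'll go back and nudge it another 4.5° or so.

```bash
python3 - <<'E'
from arc import *
s=np.array([.5302,-.1535]); 
rows([(-88.9,d) for d in (.045,.04,.035,.030,.026,.023,.0205,.0185,.0175,.0165)],s,-86)
s=P(-88.9,.0165)
rows([(-88.9+a,.0165) for a in (.4,1,1.8,2.6,3.3,3.9,4.3,4.5)],s,-88.9)
E
```

```text
[[0.0055, 0.0007, 0], [0, 0, -0.051]], [[0.0105, 0.0007, 0], [0, 0, -0.051]], [[0.0155, 0.0008, 0], [0, 0, -0.051]], [[0.0205, 0.0009, 0], [0, 0, -0.051]], [[0.0245, 0.001, 0], [0, 0, -0.051]], [[0.0275, 0.0011, 0], [0, 0, -0.051]], [[0.03, 0.0011, 0], [0, 0, -0.051]], [[0.032, 0.0012, 0], [0, 0, -0.051]], [[0.033, 0.0012, 0], [0, 0, -0.051]], [[0.034, 0.0012, 0], [0, 0, -0.051]], 
[[0.0006, -0.0001, 0], [0, 0, 0.007]], [[0.0016, -0.0002, 0], [0, 0, 0.017]], [[0.0028, -0.0004, 0], [0, 0, 0.031]], [[0.0041, -0.0006, 0], [0, 0, 0.045]], [[0.0052, -0.0007, 0], [0, 0, 0.058]], [[0.0062, -0.0008, 0], [0, 0, 0.068]], [[0.0068, -0.0009, 0], [0, 0, 0.075]], [[0.0071, -0.0009, 0], [0, 0, 0.079]],
```

Request:
play_rows([
  [[0.005, -0.02, 0], [0, 0, 0]],
  [[0.01, -0.055, 0], [0, 0, 0]],
  [[0.02, -0.1, 0], [0, 0, 0]],
  [[0.03, -0.15, 0], [0, 0, 0]],
  [[0.04, -0.2, 0], [0, 0, 0]],
  [[0.05, -0.25, 0], [0, 0, 0]],
  [[0.06, -0.3, 0], [0, 0, 0]],
  [[0.07, -0.34, 0], [0, 0, 0]],
  [[0.075, -0.36, 0], [0, 0, 0]],
  [[0.075, -0.365, 0], [0, 0, 0]],
])

```text
time_s: 13.55
position: [0.5291, -0.1541, 0.249]
tcp_rot: [[0.997, -0.001, -0.074], [0.074, 0.001, 0.997], [-0.001, -1.0, 0.001]]
force: [-0.7, 0.9, -0.0]
opening: 0.004
```

Request:
play_rows([
  [[0, 0, 0], [0, 0, 0]],
  [[0, 0, -0.015], [0, 0, 0]],
  [[0, 0, -0.04], [0, 0, 0]],
  [[0, 0, -0.07], [0, 0, 0]],
  [[0, 0, -0.1], [0, 0, 0]],
  [[0, 0, -0.125], [0, 0, 0]],
  [[0, 0, -0.137], [0, 0, 0]],
  [[0, 0, -0.14], [0, 0, 0]],
  [[0, 0, -0.14], [0, 0, 0]],
])

```text
time_s: 14.68
position: [0.5299, -0.1531, 0.11]
tcp_rot: [[0.997, 0.001, -0.076], [0.076, -0.0, 0.997], [0.001, -1.0, -0.0]]
force: [0.1, 0.1, 0.1]
opening: 0.008
```

Request:
play_rows([
  [[0.004, 0, 0], [0, 0, 0]],
  [[0.01, 0, 0], [0, 0, 0]],
  [[0.016, 0, 0], [0, 0, 0]],
  [[0.022, 0, 0], [0, 0, 0]],
  [[0.027, 0, 0], [0, 0, 0]],
  [[0.03, 0, 0], [0, 0, 0.01]],
  [[0.032, 0, 0], [0, 0, 0.02]],
  [[0.034, 0, 0], [0, 0, 0.03]],
  [[0.0355, 0, 0], [0, 0, 0.03]],
  [[0.037, 0, 0], [0, 0, 0.03]],
])

```text
time_s: 15.92
position: [0.5661, -0.1531, 0.1094]
tcp_rot: [[0.994, -0.001, -0.106], [0.106, 0.0, 0.994], [-0.001, -1.0, 0.0]]
force: [-0.2, 0.1, 0.5]
opening: 0.008
```

Request:
play_rows([
  [[0.0015, 0, 0], [0, 0, 0]],
  [[0.003, 0, 0], [0, 0, 0]],
  [[0.004, 0, 0], [0, 0, 0]],
  [[0.005, 0, 0], [0, 0, 0]],
  [[0.005, 0, 0], [0, 0, 0]],
])

```text
time_s: 16.55
position: [0.5717, -0.1532, 0.1096]
tcp_rot: [[0.994, 0.0, -0.106], [0.106, 0.0, 0.994], [0.0, -1.0, -0.0]]
force: [-0.5, 0.4, 0.0]
opening: 0.005
```

Request:
play_rows([
  [[-0.003, 0, 0], [0, 0, 0]],
  [[-0.01, 0, 0], [0, 0, 0]],
  [[-0.02, 0, 0], [0, 0, 0]],
  [[-0.03, 0, 0], [0, 0, 0]],
  [[-0.04, 0, 0.01], [0, 0, 0]],
  [[-0.042, 0, 0.035], [0, 0, 0]],
  [[-0.042, 0, 0.07], [0, 0, 0]],
  [[-0.042, 0, 0.105], [0, 0, 0]],
  [[-0.042, 0, 0.13], [0, 0, 0]],
  [[-0.042, 0, 0.14], [0, 0, 0]],
])

```text
time_s: 17.8
position: [0.5298, -0.1535, 0.2518]
tcp_rot: [[0.994, 0.003, -0.106], [0.106, -0.002, 0.994], [0.003, -1.0, -0.002]]
force: [0.2, -0.5, -0.4]
opening: 0.006
```

Request:
play_rows([
  [[-0.005, 0.02, 0], [0, 0, 0]],
  [[-0.01, 0.055, 0], [0, 0, 0]],
  [[-0.02, 0.1, 0], [0, 0, 0]],
  [[-0.03, 0.15, 0], [0, 0, 0]],
  [[-0.04, 0.2, 0], [0, 0, 0]],
  [[-0.05, 0.25, 0], [0, 0, 0]],
  [[-0.06, 0.3, 0], [0, 0, 0]],
  [[-0.07, 0.34, 0], [0, 0, 0]],
  [[-0.075, 0.36, 0], [0, 0, 0]],
  [[-0.075, 0.365, 0], [0, 0, 0]],
])

```text
time_s: 19.05
position: [0.452, 0.2133, 0.2482]
tcp_rot: [[0.994, -0.004, -0.109], [0.109, -0.001, 0.994], [-0.004, -1.0, -0.0]]
force: [0.8, -0.2, -0.6]
opening: 0.004
```

```bash
python3 - <<'E'
from h import *
c=shot('top'); f,mx,mn,_=scene(c)
b=mx<60; o=np.zeros_like(b); o[140:250,340:425]=b[140:250,340:425]
try: print(ell(o,.113,c,(385,195)))
except Exception as e: print(e)
o=np.zeros_like(b); w=mn>215; o[175:225,345:405]=w[175:225,345:405]
try: print(ell(o,.025,c,(373,199)))
except Exception as e: print(e)
cv2.imwrite('pics/end2.png',cv2.resize(c['frame'][120:320,180:440,::-1],None,fx=3,fy=3,interpolation=0))
E
```

```text
(array([ 0.5967, -0.2648,  0.0653]), array([ 0.5975, -0.2622]), array([0.1221, 0.126 ]))
max() iterable argument is empty
```

View pics/end2.png

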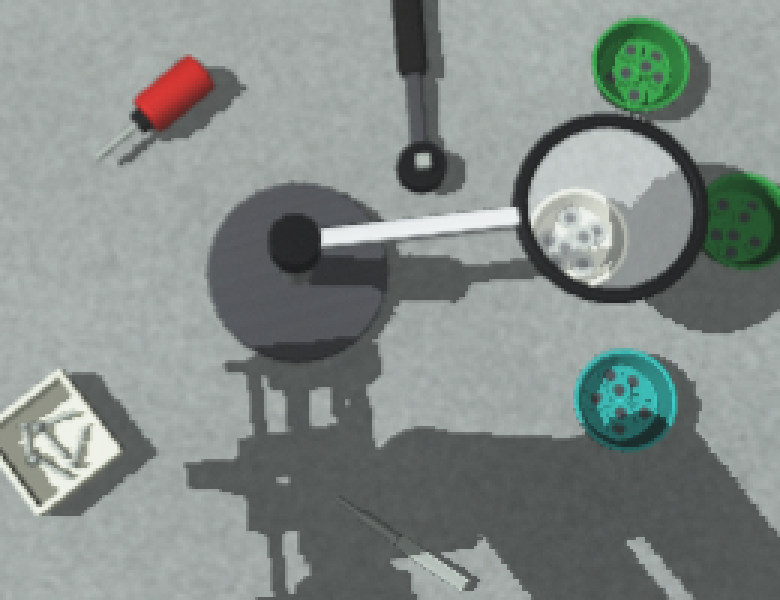

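The lens centre now measures (0.5975, −0.262) and the dish (0.598, −0.257), about 5 mm apart against the 19.5 mm allowed. The offset visible in the picture is parallax from the slanted camera, because the lens is about 85 mm above the dish. Nothing else has moved and the arm is clear.

```bash
python3 -c "
from rig import *
print(hand_in())"
```

```text
the job is handed in; nothing more can be done
None
```

I swung the magnifier about 72° counter-clockwise by pushing only on its arm with the shut fingertips. The job is handed in, and the whole round dish should lie inside the lens as seen from straight above.

- **Position:** the first push stopped about 16 mm off centre, which left the dish only just inside, so I gave the arm a second nudge. The last top view puts the lens centre at (0.5975, −0.262) m. The dish centre was measured at (0.598, −0.257) m before the push. That is about 5 mm apart, against the 19.5 mm that still keeps the dish fully inside the glass.
- **Touching and moving:** measured forces stayed at about 1 N. In the last picture the dish, square tray, tools and coloured look-alikes show no visible shift. The gripper was well clear at hand-in, at about 19 s of the 42 s allowed.
- **Failed or missing checks:** re-measuring the dish through the glass failed because the colour mask found no contour, so its position rests on the earlier measurement and on looking at the picture. I did not take a second picture to confirm the lens was standing still. The last one was taken about 2 s after the fingers left the arm.

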